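Take down the compression-test stack

ROBOT

A 6-joint arm with a two-finger parallel gripper is mounted at the origin on the work surface. World frame = base frame: x ahead of the robot, y to its left, z up, the work surface at z = 0. Lengths are in m, angles in rad, forces in N, time in s.
With the tool pointing down it reaches from about 0.3 to 0.875 m from the base axis. Payload 4.2 kg.
Tool frame: the origin (TCP) lies midway between the tips of the shut fingers; the grasp point (between the pads) lies 19 mm behind it; z points along the fingers, y is the line along which they close (so a half turn about z gives the same grasp; the last joint's range is limited). The gripper opens to 85 mm and grips with 20 to 120 N. Pads are 22 mm wide; open, the fingers measure 114 mm over their backs; the gripper's body (76 mm by 85 mm) begins 54 mm behind the grasp point. The pads swing forward as they close: fully open they stand 13 mm farther back than shut.
Start: joints at [-1.189, 0.32, 1.565, -0, 1.257, -0.02], TCP at [0.225, -0.529, 0.231] pointing down, gripper open.
Joint ranges: [-3.11, 3.11], [-0.84, 2.01], [0.21, 2.61], [-1.34, 4.49], [0.05, 2.63], [-2.56, 2.56]. Speed limits (rad/s): [2.57, 2.57, 3.14, 3.14, 3.14, 3.14].

INTERFACE

Orientations are given as a unit quaternion [x, y, z, w].
In Python, from plant import monitor, vision, workorder gives the robot as it stands. The module is installed in compiled form; this text tells all that it offers.
- The arm moves only by the tool step_arm, never from a script. Its argument "rows" is a list that holds one entry, the list of rows, each a list of 6 numbers: the shift along the tool's x, y, z in cm, then the turn, a rotation vector about the tool's x, y, z in rad. In form: [[[x, y, z, rx, ry, rz], ...]]. A call has 1 to 12 rows; each row shifts and turns the commanded pose from where the row before left it, along the tool's axes as they then stand; what a row does not reach is not made up. A row lasts 1/8 s, in which the tool goes at most 62.5 mm and 10.7 degrees, less where a joint would pass 70% of its speed; a pose out of reach is approached as far as the arm can. A call is refused whole if a number of a shift passes 6.25 or a number of a turn 0.188, either way. A call with a gripper value outside its range is refused whole. "claw" is the opening, from 0 (shut) to 1 (fully open), set as the call begins (left out, the last holds). The fingers move at their own pace and stop on an object; "grip_force" is the grip in N (left out, the last holds). Time passes only in rows, so rows that do not move let the fingers close. It gives the time, the measured TCP pose, the force, the opening and the grip force at its end, in the units of the state.
- monitor.get_obs(): the state, without advancing time (a new reading comes with each control period).
- vision.capture(name): name is "scene" or "top" or "wrist"; returns a dict with "frame" (384x512x3 uint8, red, green, blue), "intrinsics" (3x3 intrinsics, pixels), "R" (3x3) and "t" (3): a world point X has camera coordinates R X + t. Camera axes: x right, y down, z forward; pixel columns grow to the right and rows downward; lengths in m; the calibration is good to about 2 mm. A picture is of the moment at which its call begins. There is no depth.
- workorder.hand_in(): hands the job in; it is judged then, once.
The state is a dict: "clock": time; "qpos": joint angles; "joint_vel": joint speeds; "tau": joint torques, N m; "ee_pos": TCP position; "tool_rot": TCP orientation; "wrist_force": force on the tool from outside, world axes, zero at the start; "ft_torque": the same for the moment, N m; "grip_width": opening from 0.0 (shut) to 1.0 (fully open); "finger_force": force on a finger pad.
Only numpy, scipy, OpenCV 4.12 (cv2) and the standard library are available. Lean on these libraries where they do the work, as an engineer would, in place of code of your own. Each camera call takes 0.05 s, during which the arm holds its last target. There are 200 camera calls.

TASK

The compression test is over: take the stack on the round black stand apart from the top down, one piece at a time, and put each piece away in the tray made for its shape: the brass specimen in the small round tray, then the oblong steel block in the oblong tray, the round steel platen in the large round tray, and last the square aluminium block in the square tray. Set each piece down gently, never dropping it into the tray, standing flat on the tray floor within the rim, the way up it is now; do not let any piece tip over, and leave them all lying there at rest.

Things in the scene. Friction and masses are not known exactly. Their poses are not given: they have to be found in the camera images.
- specimen: Brass cylinder standing upright on top of the stack, 20 mm diameter, 40 mm high, about 0.11 kg. Origin: centre of its underside; z is its axis, up.
- gauge: Oblong steel block, second from the top: 42 mm along its x, 24 mm along its y, 26 mm high, about 0.2 kg. It lies on the platen. Origin: centre of its underside; z up.
- platen: Round steel disc, third from the top: 50 mm diameter, 26 mm high, about 0.4 kg. It lies on the square block. Origin: centre of its underside; z up.
- bolster: Square aluminium block with four small dark holes near the corners of its top, bottom of the stack: 60 x 60 mm along its x and y, 26 mm high, about 0.25 kg. It lies on the stand. Origin: centre of its underside; z up.
- stand: Round dark steel stand, 110 mm diameter, 12 mm high, fixed, that carries the stack (pieces only rest on one another, each a few mm off centre and turned by itself; the whole stack reaches 130 mm over the bench). It stands in a different place each time. Origin: centre of its underside, on the bench; z up.
- small_round_tray: Small round tray for the brass specimen, 40 mm diameter inside the rim. White plastic rim 4 mm wide and 9 mm high over the bench, grey floor 3 mm thick inside it; fixed; its place and yaw differ each time. Origin: centre of its underside, on the bench (the floor is 3 mm above it); z up.
- oblong_tray: Oblong tray for the oblong block, inside the rim 62 mm along its x and 44 mm along its y, so the block fits only with its length along the tray's. White plastic rim 4 mm wide and 9 mm high over the bench, grey floor 3 mm thick inside it; fixed; its place and yaw differ each time. Origin: centre of its underside, on the bench (the floor is 3 mm above it); z up.
- big_round_tray: Large round tray for the round platen, 70 mm diameter inside the rim. White plastic rim 4 mm wide and 9 mm high over the bench, grey floor 3 mm thick inside it; fixed; its place and yaw differ each time. Origin: centre of its underside, on the bench (the floor is 3 mm above it); z up.
- square_tray: Square tray for the square block, 80 x 80 mm inside the rim, sides along its x and y. White plastic rim 4 mm wide and 9 mm high over the bench, grey floor 3 mm thick inside it; fixed; its place and yaw differ each time. Origin: centre of its underside, on the bench (the floor is 3 mm above it); z up.

How it is judged:
By the outcome, as a careful person would: the job done as asked, in the order asked, and still so for the second after the job is handed in, with the robot touching nothing.
It also fails if it takes over 128 s, if anything falls off the work surface, if the arm or the gripper's body presses on something with over 40 N, if the wrist force passes 120 N, or if a joint passes its speed limit or range.

## Working session

There is one attempt and no reset: what is moved stays moved. The work goes in short steps, Python scripts to look and compute and a tool call to move; the robot and the scene stay as the last step left them, time stands still between calls to the robot, and variables do not carry over. Pictures are saved under pics/ and viewed, at most 14 in all, crops included, and the job is handed in when it is done.

Besides the shell and the picture viewer there is one more tool, called after "Request:" as name(argument=value, ...) on one line, values as JSON. step_arm: Moves the arm, as the interface text tells. Its arguments: {"type":"object","properties":{"rows":{"type":"array"},"claw":{"type":"number"},"grip_force":{"type":"number"}},"required":["rows"]}

```bash
mkdir -p pics
python3 - <<'E'
from plant import monitor, vision
import cv2,json,numpy as np
for n in ["scene","top"]:
    c=vision.capture(n); cv2.imwrite(f"pics/{n}0.png",cv2.resize(c["frame"][:,:,::-1],(800,600),interpolation=cv2.INTER_CUBIC))
    np.savez(f"{n}.npz",**c)
    print(n,c["intrinsics"].tolist(),(-c["R"].T@c["t"]).round(3),c["R"].round(3).tolist())
o=monitor.get_obs();print(o)
E
```

```text
scene [[433.38992324452965, 0.0, 252.79497532441584], [0.0, 433.38992324452965, 191.1032933031326], [0.0, 0.0, 1.0]] [ 0.931 -0.473  0.618] [[0.809, 0.588, -0.005], [0.383, -0.534, -0.754], [-0.446, 0.607, -0.657]]
top [[358.13378603557373, 0.0, 252.06904536039494], [0.0, 358.13378603557373, 188.17132963913699], [0.0, 0.0, 1.0]] [0.372 0.012 0.961] [[-0.177, -0.984, -0.005], [-0.964, 0.174, -0.203], [0.201, -0.031, -0.979]]
{'clock': 0.1, 'qpos': array([-1.18897190e+00,  3.20232961e-01,  1.56554832e+00,  6.27757892e-07,
        1.25742865e+00, -1.99656752e-02]), 'joint_vel': array([ 0.00122021, -0.00145335, -0.00224653,  0.00062638,  0.0009172 ,
        0.00204489]), 'tau': array([ 9.41211110e-04, -4.16407764e+01, -2.34704769e+01,  4.04220725e-05,
        4.84304575e-03,  3.52272600e-06]), 'ee_pos': array([ 0.22472154, -0.52879997,  0.23056686]), 'tool_rot': array([ 9.79888066e-01,  1.99546298e-01, -1.45216399e-04, -7.95495519e-04]), 'wrist_force': array([-0.20024514,  0.26200813,  0.22528966]), 'ft_torque': array([-0.02094369,  0.03671831, -0.0105923 ]), 'finger_force': 0.0, 'grip_width': 0.9995423494892075}
```

View pics/scene0.png

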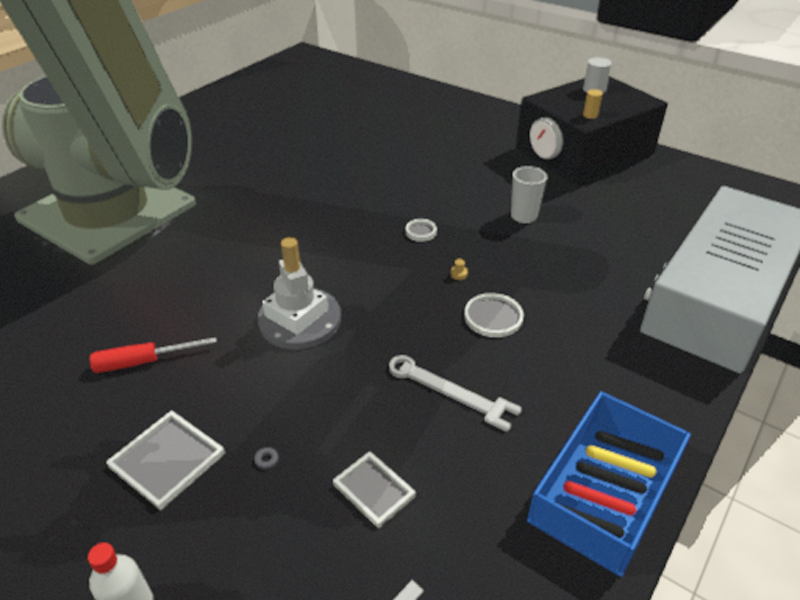

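View pics/top0.png

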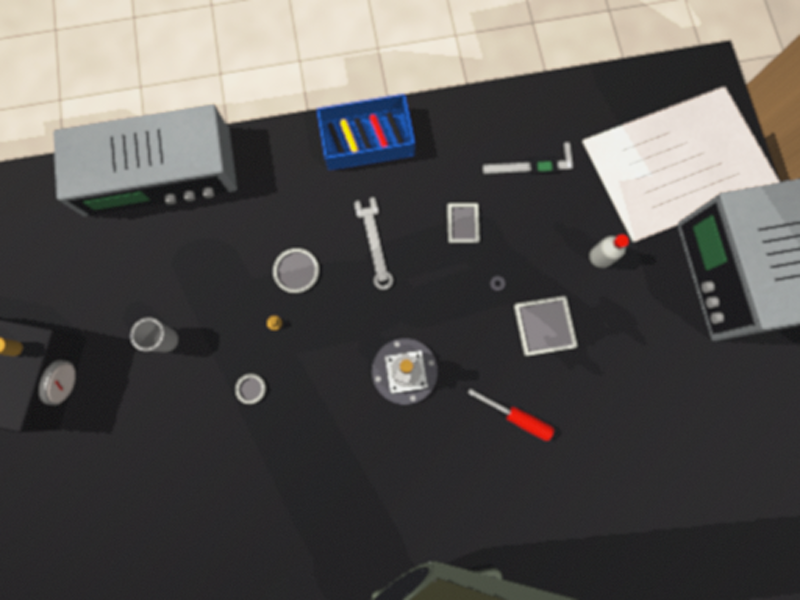

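The top and scene views show all four trays and the stack, which is at about (405,370) in the top view. I'll measure the tray rims by contour and crop in on the stack.

```bash
cat > h.py <<'E'
import numpy as np,cv2
from plant import monitor,vision
def back(c,px,z):
    px=np.atleast_2d(px).astype(float); K=c["intrinsics"];R=c["R"];t=c["t"]
    d=np.c_[px,np.ones(len(px))]@np.linalg.inv(K).T@R; o=-R.T@t
    return (o+d*((z-o[2])/d[:,2])[:,None])
def proj(c,X):
    p=(np.atleast_2d(X)@c["R"].T+c["t"])@c["intrinsics"].T; return p[:,:2]/p[:,2:]
def rim(c,seed,z=.009):
    g=c["frame"].min(2); m=(g>150).astype(np.uint8)
    cs,_=cv2.findContours(m,cv2.RETR_EXTERNAL,cv2.CHAIN_APPROX_NONE)
    cs=[k for k in cs if cv2.contourArea(k)>60 and cv2.pointPolygonTest(k,tuple(map(float,seed)),True)>-4]
    if not cs:return None
    k=max(cs,key=cv2.contourArea); W=back(c,k[:,0],z)[:,:2]
    return cv2.minAreaRect((W*1000).astype(np.float32))
def tool():
    o=monitor.get_obs();x,y,z,w=o["tool_rot"]
    return o["ee_pos"],np.arctan2(2*(x*y+z*w),1-2*(y*y+z*z)),o
E
python3 - <<'E'
from h import *
S={"top":dict(small=(250,389),obl=(463,223),big=(297,270),sq=(546,326)),"scene":dict(small=(421,230),obl=(374,489),big=(494,314),sq=(166,459))}
for n in S:
    c=dict(np.load(n+".npz"))
    for k,s in S[n].items(): print(n,k,rim(c,np.array(s)/1.5625))
c=dict(np.load("scene.npz"));a=cv2.resize(c["frame"][145:225,155:225],(525,600),interpolation=cv2.INTER_CUBIC)
cv2.imwrite("pics/s1.png",a[:,:,::-1])
c=dict(np.load("top.npz"));a=cv2.resize(c["frame"][210:264,230:290],(660,594),interpolation=cv2.INTER_CUBIC)
cv2.imwrite("pics/t1.png",a[:,:,::-1])
print(back(c,np.array([(405,370)])/1.5625,.012))
E
```

```text
top small None
top obl ((674.6880493164062, -161.89613342285156), (50.4730224609375, 71.0403060913086), 78.66876983642578)
top big ((641.3970947265625, 145.90003967285156), (74.18617248535156, 76.69218444824219), 81.43093872070312)
top sq None
scene small ((450.52825927734375, 249.07225036621094), (43.84148025512695, 46.26225662231445), 35.56587600708008)
scene obl ((673.316162109375, -163.07156372070312), (53.298580169677734, 71.04476928710938), 79.71036529541016)
scene big ((641.814453125, 143.21881103515625), (75.89454650878906, 77.41517639160156), 35.659812927246094)
scene sq ((466.6273193359375, -264.60498046875), (89.23564910888672, 90.55255126953125), 89.07157135009766)
[[ 0.43428387 -0.01312936  0.012     ]]
```

View pics/s1.png

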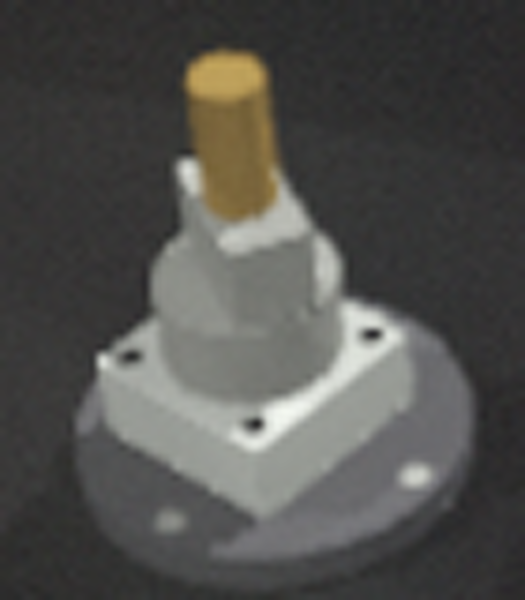

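View pics/t1.png

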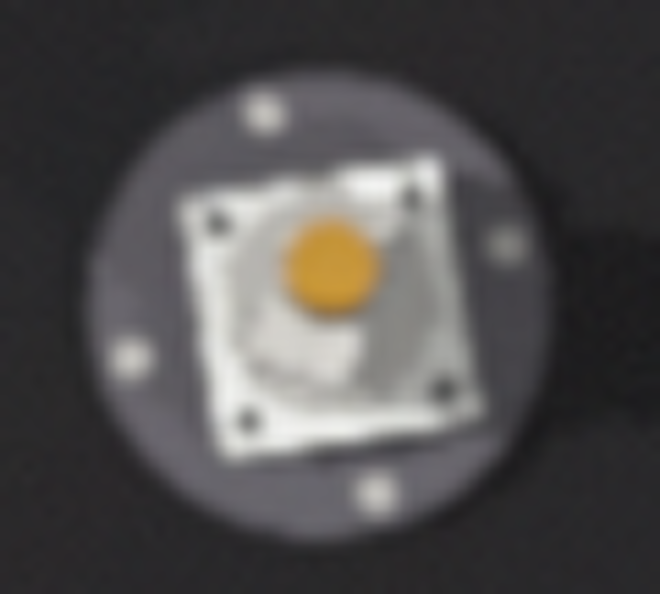

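The specimen's top centre is at crop (227,75) in the scene and (333,265) in the top view. Bolster corners are visible in both.

Run:
```python
from h import *
s=dict(np.load("scene.npz"));t=dict(np.load("top.npz"))
fs=lambda p:np.array(p)/7.5+[155,145]-.5+.5/7.5
ft=lambda p:np.array(p)/11+[230,210]-.5+.5/11
print("spec",back(s,fs([(227,75)]),.13),back(t,ft([(333,265)]),.13))
print("bol s",back(s,fs([(100,360),(258,442),(410,335)]),.038)*1e3)
B=back(t,ft([(180,203),(437,157),(482,412),(225,460)]),.038)*1e3;print("bol t",B,B.mean(0))
print("gauge s",back(s,fs([(184,163),(222,250),(313,234)]),.09)*1e3)
print("gauge t",back(t,ft([(255,355),(348,385),(365,325)]),.09)*1e3)
print("stand",back(t,ft([(318,303)]),.012))
for k,(n,p) in {"sq":("top",(546,326)),"small":("top",(250,389))}.items():
    print(k,back(t,np.array([p])/1.5625,.009))
# threshold lower for missed ones
g=t["frame"].min(2)
for p in [(546,326),(250,389)]:
    for th in (100,120,135):
        m=(g>th).astype(np.uint8);cs,_=cv2.findContours(m,0,1)
        for k in cs:
            if cv2.pointPolygonTest(k,tuple(np.array(p)/1.5625),True)>-3: print(th,cv2.minAreaRect((back(t,k[:,0],.009)[:,:2]*1e3).astype(np.float32)))
```

```text
spec [[ 0.43302604 -0.01224592  0.13      ]] [[ 0.43338406 -0.01266076  0.13      ]]
bol s [[400.08735248 -41.60312699  38.        ]
 [457.09507618 -40.94401997  38.        ]
 [461.65619985  15.31981779  38.        ]]
bol t [[460.75549445  17.15621729  38.        ]
 [460.6631975  -44.00392107  38.        ]
 [400.81852675 -43.23001012  38.        ]
 [400.58287867  17.21286759  38.        ]] [430.70502434 -13.21621158  38.        ]
gauge s [[409.7917166  -10.15455726  90.        ]
 [442.88130901 -31.13259978  90.        ]
 [457.52597067 -12.62785962  90.        ]]
gauge t [[420.09461159   6.49589343  90.        ]
 [410.0949855  -12.36417492  90.        ]
 [422.23105336 -18.40328222  90.        ]]
stand [[ 0.43388389 -0.01106119  0.012     ]]
sq [[ 0.46531301 -0.26473319  0.009     ]]
small [[0.44948567 0.24887063 0.009     ]]
100 ((467.37176513671875, -262.9497375488281), (93.0693359375, 92.08123779296875), 89.09062194824219)
120 ((467.3691711425781, -262.822021484375), (91.69715881347656, 90.3439712524414), 89.10040283203125)
135 ((467.5630187988281, -262.901123046875), (90.73141479492188, 89.83454895019531), 89.10527038574219)
100 ((450.7976989746094, 248.67495727539062), (47.32588577270508, 49.61785125732422), 83.08843231201172)
120 ((450.81329345703125, 248.9186553955078), (47.64963912963867, 44.066680908203125), 79.79907989501953)
135 ((451.01300048828125, 250.03021240234375), (45.39091110229492, 44.066104888916016), 79.799072265625)
```

```bash
cat >> h.py <<'E'
def go(x,y,z,yaw=None):
    p,a,o=tool(); d=np.array([x,y,z])-p
    b=a if yaw is None else np.deg2rad(yaw)
    sh=[np.cos(b)*d[0]+np.sin(b)*d[1],np.sin(b)*d[0]-np.cos(b)*d[1],-d[2]]
    print("at",p.round(4),"yaw",np.rad2deg(a).round(2),"turn rz first",(-(b-a)).round(4),"then cm",np.round(np.array(sh)*100,2))
E
python3 - <<'E'
from h import *
go(.4332,-.0125,.231)
E
```

```text
at [ 0.2247 -0.5288  0.2306] yaw 23.02 turn rz first -0.0 then cm [ 39.38 -39.37  -0.04]
```

Request:
step_arm(rows=[[[3.28, -3.28, 0, 0, 0, 0], [3.28, -3.28, 0, 0, 0, 0], [3.28, -3.28, 0, 0, 0, 0], [3.28, -3.28, 0, 0, 0, 0], [3.28, -3.28, 0, 0, 0, 0], [3.28, -3.28, 0, 0, 0, 0], [3.28, -3.28, 0, 0, 0, 0], [3.28, -3.28, 0, 0, 0, 0], [3.28, -3.28, 0, 0, 0, 0], [3.28, -3.28, 0, 0, 0, 0], [3.28, -3.28, 0, 0, 0, 0], [3.28, -3.28, 0, 0, 0, 0]]])

```text
clock: 1.6
ee_pos: [0.4334, -0.0115, 0.2311]
tool_rot: [0.98, 0.2, -0.0, 0.0]
wrist_force: [0.7, -1.0, -0.5]
grip_width: 1.0
finger_force: 0.0
```

Request:
step_arm(rows=[[[0, 0, 0, 0, 0, 0], [0, 0, 0, 0, 0, 0]]])

```text
clock: 1.85
ee_pos: [0.4327, -0.0133, 0.2309]
tool_rot: [0.98, 0.2, -0.001, 0.0]
wrist_force: [-0.3, -0.9, 0.6]
grip_width: 0.999
finger_force: 0.0
```

Run:
```python
from h import *
go(.4332,-.0125,.100)
c=vision.capture("wrist"); cv2.imwrite("pics/w1.png",c["frame"][:,:,::-1]); np.savez("w1.npz",**c)
print((-c["R"].T@c["t"]).round(4), proj(c,[[.4332,-.0125,.13],[.4332,-.0125,.09],[.4339,-.011,.012]]))
```

```text
at [ 0.4327 -0.0133  0.2309] yaw 23.06 turn rz first -0.0 then cm [ 0.07 -0.05 13.09]
[0.4958 0.0144 0.3731] [[256.85714906 193.63966279]
 [256.83300334 182.36953123]
 [255.88383297 166.19669231]]
```

View pics/w1.png

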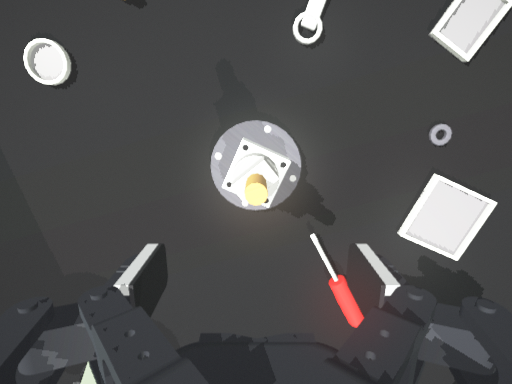

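The specimen top appears at about (256,194) as predicted, so I'll descend and grip.

Request:
step_arm(rows=[[[0.07, -0.05, 2, 0, 0, 0], [0, 0, 2, 0, 0, 0], [0, 0, 2, 0, 0, 0], [0, 0, 2, 0, 0, 0], [0, 0, 2, 0, 0, 0], [0, 0, 1.5, 0, 0, 0], [0, 0, 1, 0, 0, 0], [0, 0, 0.59, 0, 0, 0], [0, 0, 0, 0, 0, 0], [0, 0, 0, 0, 0, 0]]])

```text
clock: 3.15
ee_pos: [0.434, -0.0124, 0.1008]
tool_rot: [0.98, 0.199, 0.0, 0.0]
wrist_force: [-0.1, -0.9, -0.5]
grip_width: 0.997
finger_force: 0.0
```

Request:
step_arm(rows=[[[0, 0, 0, 0, 0, 0], [0, 0, 0, 0, 0, 0], [0, 0, 0, 0, 0, 0], [0, 0, 0, 0, 0, 0], [0, 0, 0, 0, 0, 0], [0, 0, 0, 0, 0, 0], [0, 0, 0, 0, 0, 0], [0, 0, 0, 0, 0, 0]]], claw=0, grip_force=35)

```text
clock: 4.15
ee_pos: [0.4337, -0.0122, 0.1006]
tool_rot: [0.98, 0.199, 0.0, -0.0]
wrist_force: [-0.6, 3.0, 4.4]
grip_width: 0.218
finger_force: 34.2
```

Request:
step_arm(rows=[[[0, 0, -0.4, 0, 0, 0], [0, 0, -1, 0, 0, 0], [0, 0, -2, 0, 0, 0], [0, 0, -3, 0, 0, 0], [0, 0, -2.6, 0, 0, 0], [0, 0, -1, 0, 0, 0], [0, 0, 0, 0, 0, 0], [0, 0, 0, 0, 0, 0]]])

```text
clock: 5.15
ee_pos: [0.4329, -0.0123, 0.1994]
tool_rot: [0.98, 0.2, -0.001, -0.0]
wrist_force: [-0.0, -0.2, -0.6]
grip_width: 0.219
finger_force: 34.2
```

Request:
step_arm(rows=[[[0.78, -1.54, 0, 0, 0, 0], [1.4, -2.8, 0, 0, 0, 0], [1.4, -2.8, 0, 0, 0, 0], [1.4, -2.8, 0, 0, 0, 0], [1.4, -2.8, 0, 0, 0, 0], [1.4, -2.8, 0, 0, 0, 0], [1.4, -2.8, 0, 0, 0, 0], [1.4, -2.8, 0, 0, 0, 0], [1.2, -2.23, 0, 0, 0, 0], [0, 0, 0, 0, 0, 0], [0, 0, 0, 0, 0, 0]]])

```text
clock: 6.52
ee_pos: [0.4501, 0.248, 0.1995]
tool_rot: [0.98, 0.2, -0.001, 0.001]
wrist_force: [-0.4, -0.6, -0.4]
grip_width: 0.218
finger_force: 34.3
```

Run:
```python
from h import *
go(.4508,.2490,.0135)
t=vision.capture("scene"); f=t["frame"];
u,v=proj(t,[[.434,-.012,.08]])[0].astype(int); a=cv2.resize(f[v-40:v+40,u-40:u+40],(400,400),interpolation=2)
u,v=proj(t,[[.4508,.249,.1]])[0].astype(int); b=cv2.resize(f[v-50:v+50,u-50:u+50],(400,400),interpolation=2)
cv2.imwrite("pics/s2.png",np.hstack([a,b])[:,:,::-1]);np.savez("s2.npz",**t);print(u,v,proj(t,[[.434,-.012,.08]]))
```

```text
at [0.4501 0.248  0.1995] yaw 23.03 turn rz first -0.0 then cm [ 0.1  -0.06 18.6 ]
269 112 [[188.03198827 175.15880505]]
```

View pics/s2.png

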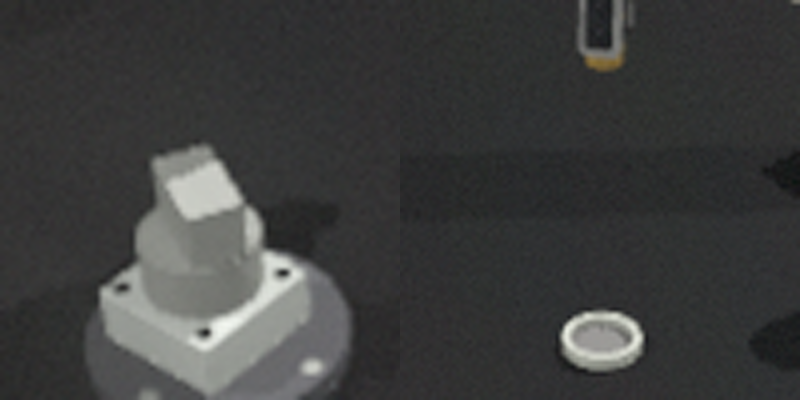

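The specimen is held upright over the tray. The gauge's top face is now visible, with corners at (153,160), (210,147), (243,207) and (193,222) in the left crop. Next I'll lower the specimen.

Request:
step_arm(rows=[[[0.1, -0.06, 2, 0, 0, 0], [0, 0, 3, 0, 0, 0], [0, 0, 3, 0, 0, 0], [0, 0, 3, 0, 0, 0], [0, 0, 3, 0, 0, 0], [0, 0, 2.2, 0, 0, 0], [0, 0, 1.2, 0, 0, 0], [0, 0, 0.7, 0, 0, 0], [0, 0, 0.2, 0, 0, 0], [0, 0, 0, 0, 0, 0], [0, 0, 0, 0, 0, 0]]])

```text
clock: 7.95
ee_pos: [0.4517, 0.25, 0.018]
tool_rot: [0.98, 0.2, 0.001, -0.0]
wrist_force: [-0.8, -0.1, -0.8]
grip_width: 0.222
finger_force: 34.3
```

Run:
```python
from h import *
go(.4508,.2490,.0135);print(monitor.get_obs()["wrist_force"])
c=dict(np.load("s2.npz"));G=back(c,np.array([(153,160),(210,147),(243,207),(193,222)])/5+[148,135]-.4,.09)*1e3
print(G,G.mean(0),cv2.minAreaRect(G[:,:2].astype(np.float32)))
```

```text
at [0.4517 0.25   0.018 ] yaw 23.03 turn rz first -0.0 then cm [-0.13  0.05  0.45]
[-0.82946028 -0.11780677 -0.84957448]
[[409.00831943 -11.90863459  90.        ]
 [421.70203342   7.58926564  90.        ]
 [457.84645595 -13.27805941  90.        ]
 [448.33327207 -31.31465916  90.        ]] [434.22252022 -12.22802188  90.        ] ((433.7994384765625, -11.887886047363281), (23.1679744720459, 43.836639404296875), 62.1911506652832)
```

Request:
step_arm(rows=[[[0, 0, 0.1, 0, 0, 0], [0, 0, 0.1, 0, 0, 0], [0, 0, 0.1, 0, 0, 0], [0, 0, 0.07, 0, 0, 0], [0, 0, 0.05, 0, 0, 0], [0, 0, 0, 0, 0, 0]]])

```text
clock: 8.7
ee_pos: [0.4514, 0.2498, 0.0136]
tool_rot: [0.98, 0.2, 0.0, 0.0]
wrist_force: [-0.2, -0.4, 5.7]
grip_width: 0.223
finger_force: 34.8
```

Request:
step_arm(rows=[[[0, 0, 0.04, 0, 0, 0], [0, 0, 0.03, 0, 0, 0], [0, 0, 0, 0, 0, 0], [0, 0, 0, 0, 0, 0]]])

```text
clock: 9.2
ee_pos: [0.4514, 0.2498, 0.0135]
tool_rot: [0.98, 0.2, 0.0, -0.0]
wrist_force: [-3.1, -2.2, 9.8]
grip_width: 0.225
finger_force: 35.3
```

Request:
step_arm(rows=[[[0, 0, -0.04, 0, 0, 0], [0, 0, 0, 0, 0, 0], [0, 0, 0, 0, 0, 0], [0, 0, 0, 0, 0, 0]]], claw=0.5)

```text
clock: 9.7
ee_pos: [0.4513, 0.2498, 0.0127]
tool_rot: [0.98, 0.2, -0.0, 0.0]
wrist_force: [-0.4, 0.5, 0.9]
grip_width: 0.503
finger_force: 0.0
```

Request:
step_arm(rows=[[[0, 0, -0.5, 0, 0, 0], [0, 0, -2, 0, 0, 0], [0, 0, -3, 0, 0, 0], [0, 0, -4, 0, 0, 0], [0, 0, -4, 0, 0, 0], [0, 0, -3, 0, 0, 0], [0, 0, -2, 0, 0, 0], [0, 0, 0, 0, 0, 0], [0, 0, 0, 0, 0, 0]]], claw=1)

```text
clock: 10.82
ee_pos: [0.4508, 0.2495, 0.197]
tool_rot: [0.98, 0.2, -0.001, 0.0]
wrist_force: [-0.2, -0.4, 0.0]
grip_width: 1.002
finger_force: 0.0
```

Run:
```python
from h import *
go(.434,-.012,.2,-28)
c=vision.capture("wrist"); np.savez("w2.npz",**c)
t=vision.capture("scene"); f=t["frame"]
u,v=proj(t,[[.4508,.249,.03]])[0].astype(int); b=cv2.resize(f[v-30:v+30,u-30:u+30],(384,384),interpolation=2)
cv2.imwrite("pics/w2.png",cv2.resize(np.hstack([c["frame"],b]),(800,343))[:,:,::-1])
```

```text
at [0.4508 0.2495 0.197 ] yaw 23.02 turn rz first 0.8905 then cm [10.8  23.88 -0.3 ]
```

View pics/w2.png

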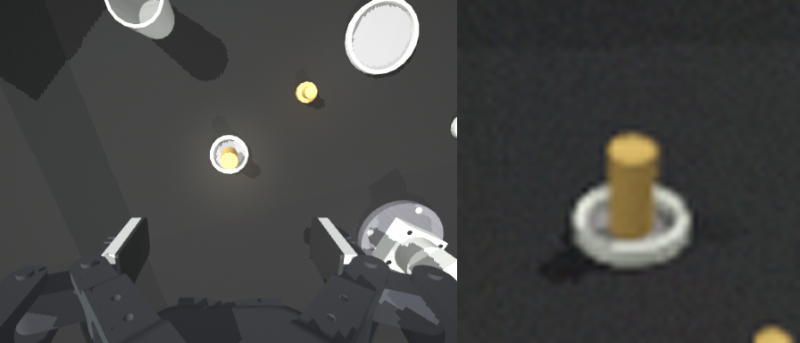

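The specimen stands upright in the small round tray. Next is the gauge.

Request:
step_arm(rows=[[[0, 0, 0, 0, 0, 0.1484], [0, 0, 0, 0, 0, 0.1484], [0, 0, 0, 0, 0, 0.1484], [0, 0, 0, 0, 0, 0.1484], [0, 0, 0, 0, 0, 0.1484], [0, 0, 0, 0, 0, 0.1485]]])

```text
clock: 11.68
ee_pos: [0.4509, 0.2495, 0.1968]
tool_rot: [0.97, -0.244, -0.001, 0.001]
wrist_force: [0.7, 0.5, -0.2]
grip_width: 1.0
finger_force: 0.0
```

Request:
step_arm(rows=[[[1.2, 2.65, 0, 0, 0, 0], [1.2, 2.65, 0, 0, 0, 0], [1.2, 2.65, 0, 0, 0, 0], [1.2, 2.65, 0, 0, 0, 0], [1.2, 2.65, 0, 0, 0, 0], [1.2, 2.65, 0, 0, 0, 0], [1.2, 2.65, 0, 0, 0, 0], [1.2, 2.65, 0, 0, 0, 0], [1.2, 2.68, 0, 0, 0, 0], [0, 0, 0, 0, 0, 0], [0, 0, 0, 0, 0, 0]]])

```text
clock: 13.05
ee_pos: [0.4344, -0.0113, 0.1974]
tool_rot: [0.97, -0.242, -0.001, -0.0]
wrist_force: [0.2, 0.3, -0.1]
grip_width: 0.999
finger_force: 0.0
```

Run:
```python
from h import *
go(.434,-.012,.074,-28)
c=vision.capture("wrist"); np.savez("w3.npz",**c)
u,v=proj(c,[[.434,-.012,.06]])[0].astype(int); print(u,v)
cv2.imwrite("pics/w3.png",cv2.resize(c["frame"][v-50:v+50,u-60:u+60],(720,600),interpolation=2)[:,:,::-1])
```

```text
at [ 0.4344 -0.0113  0.1974] yaw -28.02 turn rz first -0.0003 then cm [-1.000e-02  8.000e-02  1.234e+01]
257 183
```

View pics/w3.png

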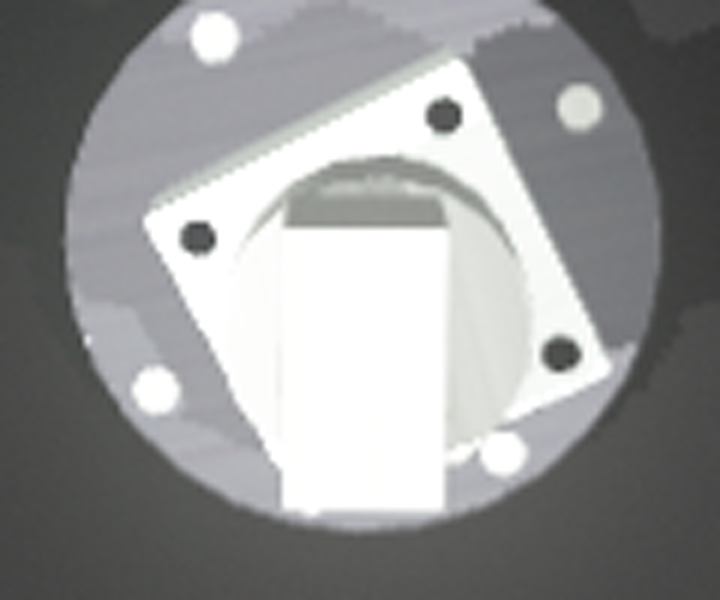

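The gauge is square to the camera, with top corners (284,227), (448,227), (445,512) and (281,512). Bolster corners are (145,215), (458,55) and (610,370). The platen's right edge is at x≈530.

Run:
```python
from h import *
c=dict(np.load("w3.npz")); f=lambda p:np.array(p)/6+[257-60,183-50]-.5+.08
G=back(c,f([(284,227),(448,227),(445,512),(281,512)]),.09)*1e3;print(G.round(1),G.mean(0),cv2.minAreaRect(G[:,:2].astype(np.float32)))
B=back(c,f([(145,217),(460,57),(610,370)]),.038)*1e3;print(B.round(1),(B[0]+B[2])/2)
# draw predicted platen circle rows/cols extents
print(back(c,f([(230,330),(530,330),(380,155)]),.064)*1e3)
go(*(G.mean(0)[:2]/1e3),.074,-28)
```

```text
[[455.9 -10.5  90. ]
 [445.2 -30.7  90. ]
 [407.9 -11.   90. ]
 [419.1  10.1  90. ]] [432.01383951 -10.54206075  90.        ] ((432.1094665527344, -10.362205505371094), (23.874401092529297, 42.172576904296875), 62.088077545166016)
[[460.2  16.2  38. ]
 [459.1 -42.7  38. ]
 [399.6 -41.3  38. ]] [429.8809565  -12.54818519  38.        ]
[[441.41913818   8.19335058  64.        ]
 [419.48216639 -33.21387056  64.        ]
 [454.77153104 -25.30766793  64.        ]]
at [ 0.4345 -0.0111  0.1975] yaw -27.97 turn rz first 0.0004 then cm [-0.25  0.07 12.35]
```

Request:
step_arm(rows=[[[-0.2, 0.08, 2, 0, 0, 0], [0, 0, 2, 0, 0, 0], [0, 0, 2, 0, 0, 0], [0, 0, 2, 0, 0, 0], [0, 0, 2, 0, 0, 0], [0, 0, 1.3, 0, 0, 0], [0, 0, 0.8, 0, 0, 0], [0, 0, 0.35, 0, 0, 0], [0, 0, 0, 0, 0, 0], [0, 0, 0, 0, 0, 0]]])

```text
clock: 14.35
ee_pos: [0.4329, -0.0116, 0.0738]
tool_rot: [0.97, -0.242, 0.001, -0.0]
wrist_force: [0.9, 0.5, 0.2]
grip_width: 1.003
finger_force: 0.0
```

Request:
step_arm(rows=[[[0, 0, 0, 0, 0, 0], [0, 0, 0, 0, 0, 0], [0, 0, 0, 0, 0, 0], [0, 0, 0, 0, 0, 0], [0, 0, 0, 0, 0, 0], [0, 0, 0, 0, 0, 0], [0, 0, 0, 0, 0, 0], [0, 0, 0, 0, 0, 0]]], claw=0, grip_force=40)

```text
clock: 15.35
ee_pos: [0.4327, -0.0115, 0.0736]
tool_rot: [0.97, -0.242, 0.0, -0.0]
wrist_force: [0.2, 1.0, 5.7]
grip_width: 0.273
finger_force: 40.3
```

Request:
step_arm(rows=[[[0, 0, -0.3, 0, 0, 0], [0, 0, -0.8, 0, 0, 0], [0, 0, -1.8, 0, 0, 0], [0, 0, -2.5, 0, 0, 0], [0, 0, -2.5, 0, 0, 0], [0, 0, -1.6, 0, 0, 0], [0, 0, -0.5, 0, 0, 0], [0, 0, 0, 0, 0, -0.1], [0, 0, 0, 0, 0, -0.1], [0, 0, 0, 0, 0, -0.0985], [0, 0, 0, 0, 0, 0]]])

```text
clock: 16.73
ee_pos: [0.4319, -0.0115, 0.1728]
tool_rot: [0.995, -0.096, -0.001, 0.0]
wrist_force: [0.4, 0.3, -1.2]
grip_width: 0.269
finger_force: 39.4
```

Request:
step_arm(rows=[[[1.5, 0.6, 0, 0, 0, 0], [2.8, 1.1, 0, 0, 0, 0], [2.8, 1.1, 0, 0, 0, 0], [2.8, 1.1, 0, 0, 0, 0], [2.8, 1.1, 0, 0, 0, 0], [2.8, 1.1, 0, 0, 0, 0], [2.8, 1.1, 0, 0, 0, 0], [2.8, 1.1, 0, 0, 0, 0], [2.8, 1.1, 0, 0, 0, 0], [2.65, 0.87, 0, 0, 0, 0], [0, 0, 0, 0, 0, 0], [0, 0, 0, 0, 0, 0]]])

```text
clock: 18.23
ee_pos: [0.6735, -0.1629, 0.1725]
tool_rot: [0.995, -0.095, -0.001, -0.0]
wrist_force: [-0.2, 0.6, -2.2]
grip_width: 0.269
finger_force: 39.4
```

Run:
```python
from h import *
go(.674,-.1625,.0126,-10.9)
c=vision.capture("wrist"); np.savez("w4.npz",**c); print(rim(c,proj(c,[[.674,-.1625,.003]])[0]))
t=vision.capture("scene"); np.savez("s4.npz",**t)
f=t["frame"];u,v=proj(t,[[.674,-.1625,.08]])[0].astype(int)
cv2.imwrite("pics/w4.png",cv2.resize(np.hstack([c["frame"],cv2.resize(f[v-60:v+60,u-60:u+60],(384,384))]),(800,343))[:,:,::-1])
```

```text
at [ 0.6735 -0.1629  0.1725] yaw -10.95 turn rz first -0.0008 then cm [ 0.04 -0.04 15.99]
((672.8718872070312, -161.26708984375), (52.32565689086914, 72.20587158203125), 80.41376495361328)
```

View pics/w4.png

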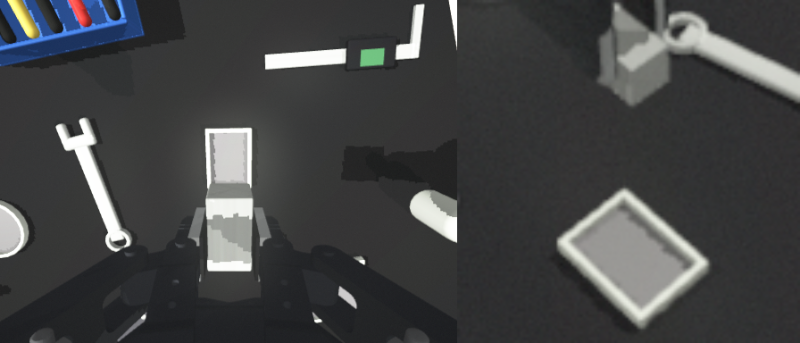

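Request:
step_arm(rows=[[[0.04, -0.04, 2, 0, 0, 0], [0, 0, 3, 0, 0, 0], [0, 0, 3, 0, 0, 0], [0, 0, 3, 0, 0, 0], [0, 0, 2, 0, 0, 0], [0, 0, 1.3, 0, 0, 0], [0, 0, 0.8, 0, 0, 0], [0, 0, 0.3, 0, 0, 0], [0, 0, 0, 0, 0, 0], [0, 0, 0, 0, 0, 0]]])

```text
clock: 19.58
ee_pos: [0.6747, -0.1624, 0.0202]
tool_rot: [0.995, -0.095, 0.001, 0.0]
wrist_force: [-0.3, -1.5, -2.3]
grip_width: 0.269
finger_force: 39.5
```

Request:
step_arm(rows=[[[0, 0, 0.1, 0, 0, 0], [0, 0, 0.1, 0, 0, 0], [0, 0, 0.1, 0, 0, 0], [0, 0, 0.1, 0, 0, 0], [0, 0, 0.06, 0, 0, 0], [0, 0, 0, 0, 0, 0], [0, 0, 0, 0, 0, 0]]])

```text
clock: 20.45
ee_pos: [0.6743, -0.1623, 0.0149]
tool_rot: [0.995, -0.095, 0.0, 0.0]
wrist_force: [1.3, 0.4, -1.4]
grip_width: 0.267
finger_force: 39.5
```

Request:
step_arm(rows=[[[0, 0, 0.08, 0, 0, 0], [0, 0, 0.06, 0, 0, 0], [0, 0, 0.05, 0, 0, 0], [0, 0, 0.03, 0, 0, 0], [0, 0, 0, 0, 0, 0], [0, 0, 0, 0, 0, 0]]])

```text
clock: 21.2
ee_pos: [0.6742, -0.1623, 0.0127]
tool_rot: [0.995, -0.095, 0.0, 0.0]
wrist_force: [-2.1, 0.0, -0.8]
grip_width: 0.271
finger_force: 39.6
```

Request:
step_arm(rows=[[[0, 0, 0.03, 0, 0, 0], [0, 0, 0.03, 0, 0, 0], [0, 0, 0, 0, 0, 0], [0, 0, 0, 0, 0, 0]]])

```text
clock: 21.7
ee_pos: [0.6742, -0.1623, 0.0126]
tool_rot: [0.995, -0.095, 0.0, 0.0]
wrist_force: [-3.9, 0.4, 5.1]
grip_width: 0.27
finger_force: 40.4
```

Request:
step_arm(rows=[[[0, 0, -0.03, 0, 0, 0], [0, 0, 0, 0, 0, 0], [0, 0, 0, 0, 0, 0], [0, 0, 0, 0, 0, 0]]], claw=0.5)

```text
clock: 22.2
ee_pos: [0.6743, -0.1623, 0.0121]
tool_rot: [0.995, -0.095, 0.0, 0.0]
wrist_force: [0.1, 0.2, -0.0]
grip_width: 0.498
finger_force: 0.0
```

Request:
step_arm(rows=[[[0, 0, -0.5, 0, 0, 0], [0, 0, -1.5, 0, 0, 0], [0, 0, -3, 0, 0, 0], [0, 0, -4, 0, 0, 0], [0, 0, -4, 0, 0, 0], [0, 0, -3, 0, 0, -0.086], [0, 0, -2, 0, 0, -0.087], [0, 0, 0, 0, 0, 0]]], claw=1)

```text
clock: 23.2
ee_pos: [0.6753, -0.1625, 0.1956]
tool_rot: [1.0, -0.009, 0.003, 0.001]
wrist_force: [0.5, 0.9, 0.0]
grip_width: 0.998
finger_force: 0.0
```

Request:
step_arm(rows=[[[-2.5, -1.5, 0, 0, 0, 0], [-3, -1.8, 0, 0, 0, 0], [-3, -1.8, 0, 0, 0, 0], [-3, -1.8, 0, 0, 0, 0], [-3, -1.8, 0, 0, 0, 0], [-3, -1.8, 0, 0, 0, 0], [-3, -1.8, 0, 0, 0, 0], [-2.5, -1.5, 0, 0, 0, 0], [-1.4, -0.76, 0, 0, 0, 0], [0, 0, 0, 0, 0, 0], [0, 0, 0, 0, 0, 0]]])

```text
clock: 24.58
ee_pos: [0.4338, -0.0128, 0.1924]
tool_rot: [1.0, -0.009, 0.001, 0.0]
wrist_force: [0.5, 0.2, -0.8]
grip_width: 0.998
finger_force: 0.0
```

Run:
```python
from h import *
go(.4325,-.0125,.05,-1)
c=vision.capture("wrist"); np.savez("w5.npz",**c)
u,v=proj(c,[[.434,-.012,.05]])[0].astype(int); print(u,v)
t=vision.capture("scene");f=t["frame"];p,q=proj(t,[[.674,-.1625,.03]])[0].astype(int)
cv2.imwrite("pics/w5.png",np.hstack([cv2.resize(c["frame"][v-50:v+50,u-50:u+50],(500,500),interpolation=2),cv2.resize(f[q-50:q+50,p-30:p+30],(300,500),interpolation=2)])[:,:,::-1])
```

```text
at [ 0.4338 -0.0128  0.1924] yaw -1.01 turn rz first -0.0002 then cm [-0.13 -0.03 14.24]
256 182
```

View pics/w5.png

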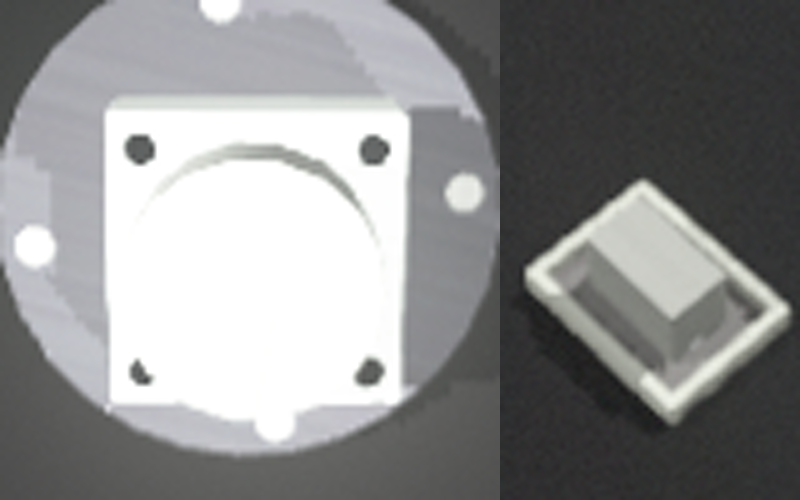

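The gauge sits flat in its tray. The platen's top circle is centred at about crop (257,289). Bolster corners are (105,110), (408,110), (403,403) and (110,403).

Run:
```python
from h import *
c=dict(np.load("w5.npz")); f=lambda p:np.array(p)/5+[206,132]-.4
P=back(c,f([(257,289),(388,289),(257,158),(257,420)]),.064)*1e3;print(P.round(1))
B=back(c,f([(105,110),(408,110),(403,403),(110,403)]),.038)*1e3;print(B.round(1),B.mean(0))
go(P[0,0]/1e3,P[0,1]/1e3,.044)
```

```text
[[430.9 -12.7  64. ]
 [430.5 -36.8  64. ]
 [455.2 -13.1  64. ]
 [405.3 -12.3  64. ]]
[[460.7  16.6  38. ]
 [459.7 -42.7  38. ]
 [399.2 -42.3  38. ]
 [400.2  18.1  38. ]] [429.96713914 -12.58772186  38.        ]
at [ 0.4337 -0.0129  0.1922] yaw -1.03 turn rz first -0.0 then cm [-0.28 -0.02 14.82]
```

Request:
step_arm(rows=[[[-0.28, -0.02, 2, 0, 0, 0], [0, 0, 2.5, 0, 0, 0], [0, 0, 2.5, 0, 0, 0], [0, 0, 2.5, 0, 0, 0], [0, 0, 2, 0, 0, 0], [0, 0, 1.6, 0, 0, 0], [0, 0, 1.2, 0, 0, 0], [0, 0, 0.52, 0, 0, 0], [0, 0, 0, 0, 0, 0], [0, 0, 0, 0, 0, 0]]])

```text
clock: 25.92
ee_pos: [0.4305, -0.0123, 0.0445]
tool_rot: [1.0, -0.009, 0.001, 0.0]
wrist_force: [0.4, -0.1, 0.2]
grip_width: 0.999
finger_force: 0.0
```

Request:
step_arm(rows=[[[0, 0, 0, 0, 0, 0], [0, 0, 0, 0, 0, 0], [0, 0, 0, 0, 0, 0], [0, 0, 0, 0, 0, 0], [0, 0, 0, 0, 0, 0], [0, 0, 0, 0, 0, 0], [0, 0, 0, 0, 0, 0]]], claw=0, grip_force=75)

```text
clock: 26.8
ee_pos: [0.4301, -0.0122, 0.045]
tool_rot: [1.0, -0.009, 0.0, -0.0]
wrist_force: [-1.6, 0.3, 8.7]
grip_width: 0.559
finger_force: 76.3
```

Request:
step_arm(rows=[[[0, 0, -0.3, 0, 0, 0], [0, 0, -0.7, 0, 0, 0], [0, 0, -1.5, 0, 0, 0], [0, 0, -2.5, 0, 0, 0], [0, 0, -2.5, 0, 0, 0], [0, 0, -1.5, 0, 0, 0], [0, 0, -0.5, 0, 0, 0], [0, 0, 0, 0, 0, 0]]])

```text
clock: 27.8
ee_pos: [0.4297, -0.0122, 0.1389]
tool_rot: [1.0, -0.009, -0.0, 0.0]
wrist_force: [0.5, -0.3, -4.6]
grip_width: 0.561
finger_force: 77.9
```

Request:
step_arm(rows=[[[1.2, -0.9, 0, 0, 0, 0], [2.2, -1.7, 0, 0, 0, 0], [2.2, -1.7, 0, 0, 0, 0], [2.2, -1.7, 0, 0, 0, 0], [2.2, -1.7, 0, 0, 0, 0], [2.2, -1.7, 0, 0, 0, 0], [2.2, -1.7, 0, 0, 0, 0], [2.2, -1.7, 0, 0, 0, 0], [2.2, -1.7, 0, 0, 0, 0], [2.08, -1.54, 0, 0, 0, 0], [0, 0, 0, 0, 0, 0], [0, 0, 0, 0, 0, 0]]])

```text
clock: 29.3
ee_pos: [0.6409, 0.1448, 0.1377]
tool_rot: [1.0, -0.008, -0.001, 0.0]
wrist_force: [-0.1, 0.4, -3.7]
grip_width: 0.557
finger_force: 77.9
```

Run:
```python
from h import *
go(.6416,.1445,.0098)
c=vision.capture("wrist"); np.savez("w6.npz",**c); print(rim(c,proj(c,[[.6416,.1445,.003]])[0]))
t=vision.capture("scene")
f=t["frame"];u,v=proj(t,[[.6416,.1445,.06]])[0].astype(int)
cv2.imwrite("pics/w6.png",cv2.resize(np.hstack([c["frame"],cv2.resize(f[v-60:v+60,u-60:u+60],(384,384))]),(800,343))[:,:,::-1])
```

```text
at [0.6409 0.1448 0.1377] yaw -0.96 turn rz first -0.0 then cm [ 0.07  0.03 12.79]
((592.7156982421875, 145.9916534423828), (103.48472595214844, 172.62493896484375), 89.11247253417969)
```

View pics/w6.png

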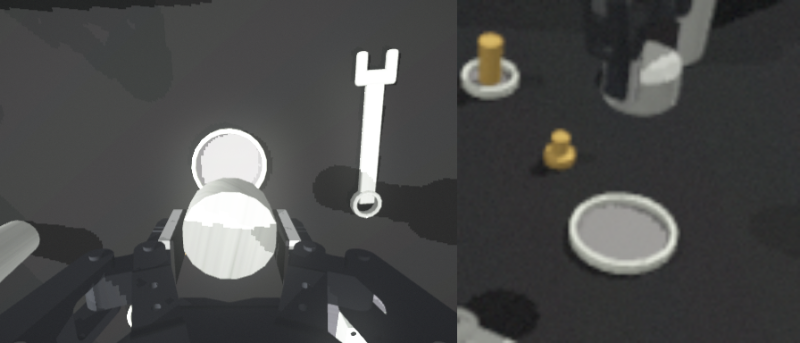

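Request:
step_arm(rows=[[[0.07, 0.03, 1.5, 0, 0, 0], [0, 0, 2.2, 0, 0, 0], [0, 0, 2.4, 0, 0, 0], [0, 0, 2.2, 0, 0, 0], [0, 0, 1.8, 0, 0, 0], [0, 0, 1.2, 0, 0, 0], [0, 0, 0.6, 0, 0, 0], [0, 0, 0.2, 0, 0, 0], [0, 0, 0, 0, 0, 0], [0, 0, 0, 0, 0, 0]]])

```text
clock: 30.65
ee_pos: [0.6426, 0.1444, 0.0188]
tool_rot: [1.0, -0.009, 0.001, -0.0]
wrist_force: [0.0, 0.2, -4.3]
grip_width: 0.555
finger_force: 77.9
```

Request:
step_arm(rows=[[[0, 0, 0.1, 0, 0, 0], [0, 0, 0.1, 0, 0, 0], [0, 0, 0.1, 0, 0, 0], [0, 0, 0.1, 0, 0, 0], [0, 0, 0, 0, 0, 0], [0, 0, 0, 0, 0, 0]]])

```text
clock: 31.4
ee_pos: [0.6422, 0.1442, 0.0141]
tool_rot: [1.0, -0.009, -0.0, 0.0]
wrist_force: [-0.1, 0.1, -3.6]
grip_width: 0.556
finger_force: 77.9
```

Request:
step_arm(rows=[[[0, 0, 0.1, 0, 0, 0], [0, 0, 0.1, 0, 0, 0], [0, 0, 0.08, 0, 0, 0], [0, 0, 0.05, 0, 0, 0], [0, 0, 0.05, 0, 0, 0], [0, 0, 0, 0, 0, 0], [0, 0, 0, 0, 0, 0]]])

```text
clock: 32.28
ee_pos: [0.6422, 0.1442, 0.0103]
tool_rot: [1.0, -0.009, 0.0, 0.0]
wrist_force: [0.6, 0.2, -3.4]
grip_width: 0.558
finger_force: 77.9
```

Request:
step_arm(rows=[[[0, 0, 0.03, 0, 0, 0], [0, 0, 0.03, 0, 0, 0], [0, 0, 0.03, 0, 0, 0], [0, 0, 0, 0, 0, 0], [0, 0, 0, 0, 0, 0]]])

```text
clock: 32.9
ee_pos: [0.6423, 0.1442, 0.0101]
tool_rot: [1.0, -0.009, 0.0, -0.0]
wrist_force: [-2.5, -1.4, 4.8]
grip_width: 0.555
finger_force: 78.7
```

Request:
step_arm(rows=[[[0, 0, -0.04, 0, 0, 0], [0, 0, 0, 0, 0, 0], [0, 0, 0, 0, 0, 0], [0, 0, 0, 0, 0, 0]]], claw=0.85)

```text
clock: 33.4
ee_pos: [0.6423, 0.1442, 0.0097]
tool_rot: [1.0, -0.009, 0.0, 0.0]
wrist_force: [0.2, -0.4, 0.1]
grip_width: 0.85
finger_force: 0.0
```

Request:
step_arm(rows=[[[0, 0, -0.5, 0, 0, 0], [0, 0, -1.5, 0, 0, 0], [0, 0, -3, 0, 0, 0], [0, 0, -4, 0, 0, 0], [0, 0, -4, 0, 0, 0], [0, 0, -2, 0, 0, 0], [0, 0, 0, 0, 0, 0], [0, 0, 0, 0, 0, 0]]], claw=1)

```text
clock: 34.4
ee_pos: [0.6416, 0.1441, 0.1592]
tool_rot: [1.0, -0.009, -0.001, 0.0]
wrist_force: [0.4, -0.3, 0.6]
grip_width: 1.001
finger_force: 0.0
```

Request:
step_arm(rows=[[[-2.1, 1.6, 0, 0, 0, 0], [-2.4, 1.8, 0, 0, 0, 0], [-2.4, 1.8, 0, 0, 0, 0], [-2.4, 1.8, 0, 0, 0, 0], [-2.4, 1.8, 0, 0, 0, 0], [-2.4, 1.8, 0, 0, 0, 0], [-2.4, 1.8, 0, 0, 0, 0], [-2.4, 1.9, 0, 0, 0, 0], [-2.06, 1.75, 0, 0, 0, 0], [0, 0, 0, 0, 0, 0], [0, 0, 0, 0, 0, 0]]])

```text
clock: 35.78
ee_pos: [0.4304, -0.0124, 0.1594]
tool_rot: [1.0, -0.009, -0.0, -0.0]
wrist_force: [0.8, -0.7, -0.2]
grip_width: 1.0
finger_force: 0.0
```

Run:
```python
from h import *
go(.430,-.0126,.015,-1)
c=vision.capture("wrist"); np.savez("w7.npz",**c)
u,v=proj(c,[[.430,-.0126,.03]])[0].astype(int); print(u,v)
t=vision.capture("scene");f=t["frame"];p,q=proj(t,[[.6416,.1445,.03]])[0].astype(int)
cv2.imwrite("pics/w7.png",np.hstack([cv2.resize(c["frame"][v-50:v+50,u-50:u+50],(500,500),interpolation=2),cv2.resize(f[q-50:q+50,p-30:p+30],(300,500),interpolation=2)])[:,:,::-1])
```

```text
at [ 0.4304 -0.0124  0.1594] yaw -1.0 turn rz first 0.0 then cm [-0.03  0.02 14.44]
257 186
```

View pics/w7.png

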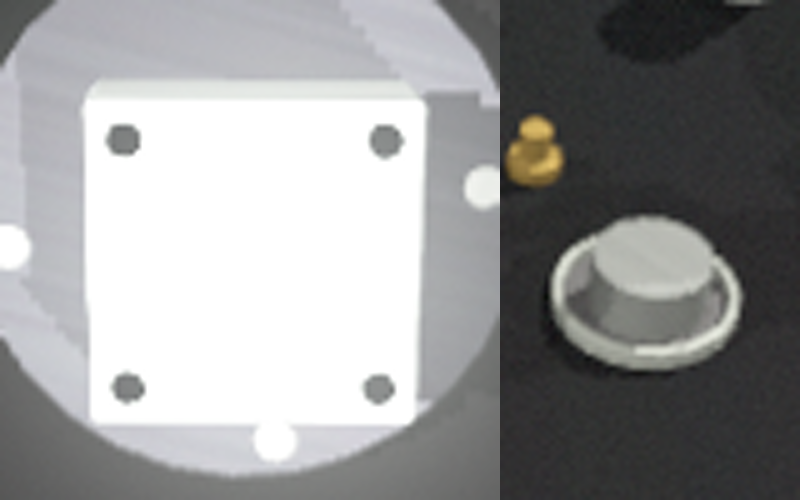

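The platen lies flat in its tray. The bolster is square to the tool, with holes at (123,140) and (378,388), centred at about (254,262).

Request:
step_arm(rows=[[[-0.03, 0.02, 2, 0, 0, 0], [0, 0, 2.5, 0, 0, 0], [0, 0, 2.5, 0, 0, 0], [0, 0, 2.5, 0, 0, 0], [0, 0, 2, 0, 0, 0], [0, 0, 1.4, 0, 0, 0], [0, 0, 1, 0, 0, 0], [0, 0, 0.5, 0, 0, 0], [0, 0, 0, 0, 0, 0], [0, 0, 0, 0, 0, 0]]])

```text
clock: 37.12
ee_pos: [0.43, -0.0128, 0.0162]
tool_rot: [1.0, -0.009, 0.001, 0.0]
wrist_force: [0.6, 0.4, 0.5]
grip_width: 1.004
finger_force: 0.0
```

Request:
step_arm(rows=[[[0, 0, 0, 0, 0, 0], [0, 0, 0, 0, 0, 0], [0, 0, 0, 0, 0, 0], [0, 0, 0, 0, 0, 0], [0, 0, 0, 0, 0, 0], [0, 0, 0, 0, 0, 0], [0, 0, 0, 0, 0, 0]]], claw=0, grip_force=65)

```text
clock: 38.0
ee_pos: [0.4299, -0.0129, 0.0166]
tool_rot: [1.0, -0.009, 0.001, 0.0]
wrist_force: [-0.9, -1.8, 5.7]
grip_width: 0.683
finger_force: 70.6
```

Request:
step_arm(rows=[[[0, 0, -0.3, 0, 0, 0], [0, 0, -0.7, 0, 0, 0], [0, 0, -1.5, 0, 0, 0], [0, 0, -2.5, 0, 0, 0], [0, 0, -2.5, 0, 0, 0], [0, 0, -1.5, 0, 0, 0], [0, 0, -0.5, 0, 0, 0], [0, 0, 0, 0, 0, 0]]])

```text
clock: 39.0
ee_pos: [0.4293, -0.0128, 0.1108]
tool_rot: [1.0, -0.009, -0.0, 0.0]
wrist_force: [-0.5, -0.2, -3.0]
grip_width: 0.69
finger_force: 70.3
```

Request:
step_arm(rows=[[[0.25, 1.5, 0, 0, 0, 0], [0.43, 2.6, 0, 0, 0, 0], [0.43, 2.6, 0, 0, 0, 0], [0.43, 2.6, 0, 0, 0, 0], [0.43, 2.6, 0, 0, 0, 0], [0.43, 2.6, 0, 0, 0, 0], [0.43, 2.6, 0, 0, 0, 0], [0.43, 2.6, 0, 0, 0, 0], [0.43, 2.6, 0, 0, 0, 0], [0.46, 2.7, 0, 0, 0, 0], [0, 0, 0, 0, 0, 0], [0, 0, 0, 0, 0, 0]]])

```text
clock: 40.5
ee_pos: [0.4659, -0.2635, 0.1099]
tool_rot: [1.0, -0.009, -0.001, -0.001]
wrist_force: [-1.1, 0.7, -2.9]
grip_width: 0.685
finger_force: 70.5
```

Run:
```python
from h import *
go(.467,-.2635,.0076)
c=vision.capture("wrist")
t=vision.capture("scene")
f=t["frame"];u,v=proj(t,[[.467,-.2635,.06]])[0].astype(int)
cv2.imwrite("pics/w8.png",cv2.resize(np.hstack([c["frame"],cv2.resize(f[v-60:v+60,u-60:u+60],(384,384))]),(800,343))[:,:,::-1])
```

```text
at [ 0.4659 -0.2635  0.1099] yaw -1.03 turn rz first -0.0 then cm [ 0.11 -0.   10.23]
```

View pics/w8.png

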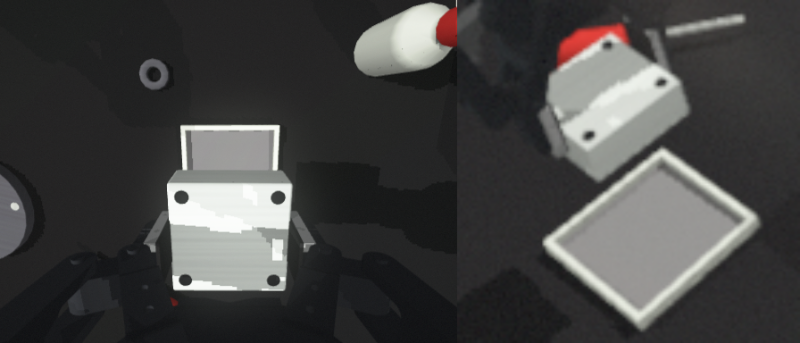

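Request:
step_arm(rows=[[[0.11, 0, 1.5, 0, 0, 0], [0, 0, 2, 0, 0, 0], [0, 0, 2, 0, 0, 0], [0, 0, 1.6, 0, 0, 0], [0, 0, 1.2, 0, 0, 0], [0, 0, 0.8, 0, 0, 0], [0, 0, 0.3, 0, 0, 0], [0, 0, 0, 0, 0, 0], [0, 0, 0, 0, 0, 0]]])

```text
clock: 41.72
ee_pos: [0.4682, -0.2638, 0.0173]
tool_rot: [1.0, -0.009, 0.0, 0.0]
wrist_force: [-0.3, 0.0, -2.3]
grip_width: 0.684
finger_force: 70.6
```

Request:
step_arm(rows=[[[0, 0, 0.1, 0, 0, 0], [0, 0, 0.1, 0, 0, 0], [0, 0, 0.1, 0, 0, 0], [0, 0, 0.1, 0, 0, 0], [0, 0, 0.1, 0, 0, 0], [0, 0, 0, 0, 0, 0], [0, 0, 0, 0, 0, 0]]])

```text
clock: 42.6
ee_pos: [0.4679, -0.2636, 0.0118]
tool_rot: [1.0, -0.009, 0.0, 0.0]
wrist_force: [0.6, -0.3, -2.5]
grip_width: 0.683
finger_force: 70.6
```

Request:
step_arm(rows=[[[0, 0, 0.1, 0, 0, 0], [0, 0, 0.1, 0, 0, 0], [0, 0, 0.08, 0, 0, 0], [0, 0, 0.06, 0, 0, 0], [0, 0, 0.04, 0, 0, 0], [0, 0, 0, 0, 0, 0], [0, 0, 0, 0, 0, 0]]])

```text
clock: 43.48
ee_pos: [0.4679, -0.2635, 0.008]
tool_rot: [1.0, -0.009, 0.0, 0.0]
wrist_force: [0.2, 0.5, -2.3]
grip_width: 0.681
finger_force: 70.6
```

Request:
step_arm(rows=[[[0, 0, 0.03, 0, 0, 0], [0, 0, 0.03, 0, 0, 0], [0, 0, 0.02, 0, 0, 0], [0, 0, 0, 0, 0, 0], [0, 0, 0, 0, 0, 0]]])

```text
clock: 44.1
ee_pos: [0.4679, -0.2636, 0.0076]
tool_rot: [1.0, -0.009, 0.0, 0.0]
wrist_force: [-2.3, 1.2, 4.2]
grip_width: 0.687
finger_force: 71.2
```

Request:
step_arm(rows=[[[0, 0, -0.04, 0, 0, 0], [0, 0, 0, 0, 0, 0], [0, 0, 0, 0, 0, 0], [0, 0, 0, 0, 0, 0]]], claw=1)

```text
clock: 44.6
ee_pos: [0.4679, -0.2636, 0.0075]
tool_rot: [1.0, -0.009, 0.0, 0.0]
wrist_force: [-0.5, 0.5, 0.5]
grip_width: 1.001
finger_force: 0.0
```

Request:
step_arm(rows=[[[0, 0, -0.5, 0, 0, 0], [0, 0, -1.5, 0, 0, 0], [0, 0, -3, 0, 0, 0], [0, 0, -4, 0, 0, 0], [0, 0, -4, 0, 0, 0], [0, 0, -4, 0, 0, 0], [0, 0, -2, 0, 0, 0], [0, 0, 0, 0, 0, 0], [0, 0, 0, 0, 0, 0], [0, 0, 0, 0, 0, 0]]])

```text
clock: 45.85
ee_pos: [0.4672, -0.2631, 0.1964]
tool_rot: [1.0, -0.009, -0.001, -0.001]
wrist_force: [0.8, -0.4, 0.2]
grip_width: 1.0
finger_force: 0.0
```

Run:
```python
from h import *
t=vision.capture("scene")
cv2.imwrite("pics/end.png",cv2.resize(t["frame"],(800,600),interpolation=2)[:,:,::-1])
```

```text
(no output)
```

View pics/end.png

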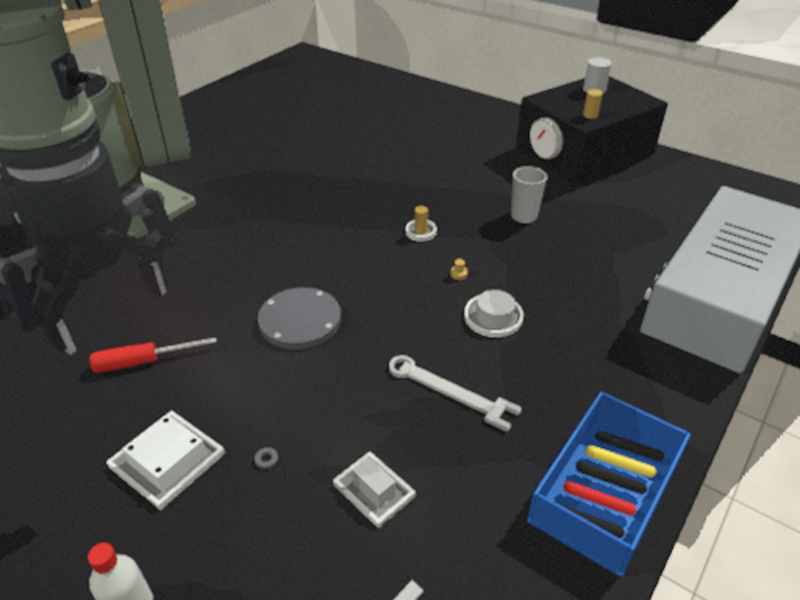

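All four pieces are flat in their trays, at (421,220), (374,480), (494,308) and (166,450), and the stand is empty.

```bash
python3 -c "
from plant import workorder
print(workorder.hand_in())"
```

```text
the job is handed in; nothing more can be done
None
```

The stack is apart in the order asked, each piece standing flat in its own tray in the last camera picture, and the job was handed in at about 46 s of the 128 s; no verdict came back.

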